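# Make up two painting kits for the class

## Robot

A 6-joint arm with a two-finger parallel gripper is mounted at the origin on the work surface. World frame = base frame: x ahead of the robot, y to its left, z up, the work surface at z = 0. Lengths are in m, angles in rad, forces in N, time in s.
With the tool pointing down it reaches from about 0.35 to 0.725 m from the base axis. Payload 6 kg.
Tool frame: the origin (TCP) lies on the centre line of the jaws, within the pads' length; the fingertips stand bot.tips_ahead ahead of it and the grasp point (between the pads) lies 3 mm ahead of it (bot.tips_ahead is the distance from the TCP to the fingertips, in m); z points along the fingers, y is the direction in which the jaws open and shut (so a half turn about z gives the same grasp; the last joint's range is limited). The gripper opens to 85 mm and grips with 20 to 120 N. Pads are 22 mm wide; open, the fingers measure 114 mm over their backs; the gripper's body (76 mm by 85 mm) begins 54 mm behind the grasp point. The pads swing forward as they close: fully open they stand 13 mm farther back than shut.
Start: joints at [1.661, 0.04, 0.085, 0, -1.615, -0.334], TCP at [0.145, 0.582, 0.253] pointing down, gripper open.
Joint ranges: [-2.56, 2.56], [-1.29, 2.01], [-1.08, 1.49], [-3.29, 1.98], [-2.81, -0.18], [-2.99, 2.99]. Speed limits (rad/s): [2.57, 2.57, 3.01, 3.14, 3.14, 3.14].

## Interface

Orientations are given as a rotation vector (axis times angle).
In Python, from workcell import bot gives the robot as it stands.
- The arm moves only by the tool drive_tool, never from a script. Its arguments are lists of equal length, an entry for each row: "dp": the shift along the tool's x, y, z in m, a list of three; "turn": the turn, a rotation vector about the tool's x, y, z in rad, a list of three. A call has 1 to 12 rows; each row is the pose to reach, as a shift and turn from the pose commanded when the call began, along the tool's axes at that moment; what a row does not reach only later rows make up. A row lasts 1/8 s, in which the tool goes at most 62.5 mm and 10.7 degrees, less where a joint would pass 70% of its speed; a pose out of reach is approached as far as the arm can. A call with a gripper value outside its range is refused whole. "fingers" is the closure, from 0 (fully open) to 1 (shut), set as the call begins (left out, the last holds). The fingers move at their own pace and stop on an object; "squeeze" is the grip in N (left out, the last holds). Time passes only in rows, so rows that repeat a pose let the fingers close. It gives the time, the measured TCP pose, the force and the opening at its end, in the units of the state.
- bot.observe(): the state, without advancing time (a new reading comes with each control period).
- bot.read_camera(name): name is "scene" or "side" or "wrist"; returns a dict with "image" (480x640x3 uint8, red, green, blue), "range_z" (480x640 float32, m along the optical axis (not along the pixel's ray), 0 where there is no reading), "mtx" (3x3 intrinsics, pixels), "rvec" (rotation vector, rad) and "tvec" (3), from world to camera coordinates, as OpenCV has them; the wrist camera has in their place "T_tool_cam" (4x4, takes a point from camera to tool coordinates, whose origin is the TCP and whose axes are the flange's). Camera axes: x right, y down, z forward; pixel columns grow to the right and rows downward; lengths in m; the calibration is good to about 2 mm. The wrist camera is an equidistant fisheye: a pixel r from the principal point sees the ray r / f radians off the axis. A picture is of the moment at which its call begins: read the wrist's pose just before it.
- bot.job_done(): hands the job in, once; it reports no verdict.
Trained networks look in a picture, given as the dict that the camera call returned (one of the last four; its "shot" number tells which), for a name from the list of things; names that differ only in an ending like _2 or _b are one class to them, and where a whole thing is asked for, a point or a joint stands for the part that bears it (a point fixed in the world has none). Each returns a list of dicts, best first, with "conf" (0 to 1); they miss things now and then, are a little off and sometimes report something else, mostly with a low value. They report only what shows in the picture. A call takes as long as a camera call. They do not tell look-alikes from the thing itself.
- bot.trace(thing, picture): "region" (480x640 bool, what is visible of it) and "extent" ([centre column, centre row, width, height] in pixels, round what is visible of it).
The state is a dict: "time": time; "joints": joint angles; "dq": joint speeds; "joint_torque": joint torques, N m; "tcp_pos": TCP position; "orientation": TCP orientation; "contact_force": force on the tool from outside, world axes, zero at the start; "moment": the same for the moment, N m; "grip_width": finger opening in m.
Only numpy, scipy, OpenCV 4.12 (cv2) and the standard library are available. Lean on these libraries where they do the work, as an engineer would, in place of code of your own. Each camera call takes 0.05 s, during which the arm holds its last target. There are 200 camera calls.

## Task

Make up the two painting kits for the class: the white tray gets the red jar, the yellow jar and the wide brush; the black tray gets the blue jar and the painting knife. Stand each jar upright on the floor of a jar bay of its own (either bay of its tray) and lay the tool flat along the tray's long trough, pointing either way. Set things down rather than drop them, and leave the green and white jars where they stand.

Things in the scene. Friction and masses are not known exactly. Their poses are not given: they have to be found in the camera images.
- jar_red: red paint jar: red screw lid, white paper band, plain cylinder 54 mm across and 72 mm high, 0.13 to 0.25 kg. Origin: centre of its underside; z up its axis. Stands in a loose row of five jars beyond the trays, 30 mm or more clear of its neighbours.
- jar_yellow: yellow paint jar: yellow screw lid, white paper band, plain cylinder 54 mm across and 72 mm high, 0.13 to 0.25 kg. Origin: centre of its underside; z up its axis. Stands in a loose row of five jars beyond the trays, 30 mm or more clear of its neighbours.
- jar_blue: blue paint jar: blue screw lid, white paper band, plain cylinder 54 mm across and 72 mm high, 0.13 to 0.25 kg. Origin: centre of its underside; z up its axis. Stands in a loose row of five jars beyond the trays, 30 mm or more clear of its neighbours.
- brush: wide flat brush 185 mm long: black handle 24 wide, 16 mm thick; steel ferrule 58 wide, 16 thick; pale stiff bristles 56 wide, 12 thick. 85 g. Origin: mid-length, underside; x towards the bristle end (+92), z up. Handle spans x -92 to +22 mm; balances near x +10; grip across the handle at x +5, 8 mm up. Lies flat beside a tray, handle towards the robot.
- knife: painting knife 185 mm long: red handle 20 wide, 16 mm thick; cranked steel neck; flat 2 mm steel blade 40 wide, pointed. 70 g. Origin: mid-length, underside; x towards the blade's point (+92), z up. Handle spans x -92 to +7 mm; grip across the handle at x -20 (near its balance), 8 mm up. Lies flat beside a tray, handle towards the robot.
- tray_white: white kit tray, fixed, empty; 171 (x) by 225 mm (y). Origin: centre of underside, on the bench; x points away from the robot within 0.15 rad. Floor 5 mm thick; walls and partitions 5 mm thick, tops at 22 mm. Trough for the tool: inside 84 (x) by 215 mm (y), centred x -38.5, y 0. Two jar bays: inside 72 (x) by 105 mm (y), centred x +44.5, y +55 and y -55.
- tray_black: black kit tray, fixed, empty; 171 (x) by 225 mm (y). Origin: centre of underside, on the bench; x points away from the robot within 0.15 rad. Floor 5 mm thick; walls and partitions 5 mm thick, tops at 22 mm. Trough for the tool: inside 84 (x) by 215 mm (y), centred x -38.5, y 0. Two jar bays: inside 72 (x) by 105 mm (y), centred x +44.5, y +55 and y -55.
- jar_green: green paint jar: green screw lid, white paper band, plain cylinder 54 mm across and 72 mm high, 0.13 to 0.25 kg. Origin: centre of its underside; z up its axis. Stands in a loose row of five jars beyond the trays, 30 mm or more clear of its neighbours. Not wanted: leave it.
- jar_white: white paint jar: white screw lid, white paper band, plain cylinder 54 mm across and 72 mm high, 0.13 to 0.25 kg. Origin: centre of its underside; z up its axis. Stands in a loose row of five jars beyond the trays, 30 mm or more clear of its neighbours. Not wanted: leave it.
Things that resemble listed ones, but are neither listed nor needed, are in the scene too. There is more than one size of the jar_blue; the one meant has the size given above.

How it is judged:
By the outcome, as a careful person would: the job done as asked, in the order asked, and still so for the second after the job is handed in, with the robot touching nothing.
It also fails if it takes over 125 s, if anything falls off the work surface, if the arm or the gripper's body presses on something with over 40 N, if the wrist force passes 120 N, or if a joint passes its speed limit or range.

## Working session

There is one attempt and no reset: what is moved stays moved. The work goes in short steps, Python scripts to look and compute and a tool call to move; the robot and the scene stay as the last step left them, time stands still between calls to the robot, and variables do not carry over. Pictures are saved under pics/ and viewed, about 12 in all and at most 16, crops included, and the job is handed in when it is done.

Besides the shell and the picture viewer there is one more tool, called in YAML: its name, and indented under it one key for each argument. drive_tool: Moves the arm, as the interface text tells. Its arguments: {"type":"object","properties":{"dp":{"type":"array"},"turn":{"type":"array"},"fingers":{"type":"number"},"squeeze":{"type":"number"}},"required":["dp","turn"]}

```bash
mkdir -p pics; ls; python3 - <<'E'
from workcell import bot
import cv2,numpy as np,pickle
print(bot.observe(), bot.tips_ahead)
for n in ("scene","side"):
    p=bot.read_camera(n); cv2.imwrite(f"pics/{n}0.png",p["image"][...,::-1]); pickle.dump(p,open(f"{n}0.pkl","wb"))
    R=cv2.Rodrigues(np.array(p["rvec"]))[0]; print(n,p["mtx"],-R.T@np.array(p["tvec"]).ravel(),R[2])
E
```

```text
pics
{'time': 0.0, 'joints': array([ 1.66069643e+00,  4.08566617e-02,  8.37954697e-02, -4.99233788e-04,
       -1.61549519e+00, -3.33718327e-01]), 'dq': array([ 0.00150755,  0.000132  , -0.00072683,  0.00053531,  0.00021468,
       -0.000608  ]), 'joint_torque': array([ 2.71056547e-05, -3.68215907e+01,  3.47424030e+01,  6.93236098e+00,
       -5.36634892e-03,  4.29477382e-06]), 'tcp_pos': array([0.14467107, 0.58199704, 0.25223799]), 'orientation': array([ 3.11646879e+00, -3.81784743e-01, -1.84609270e-04]), 'contact_force': array([ 0.81031202, -0.02679078, -0.26757733]), 'moment': array([ 0.05777739, -0.0514625 , -0.00407501]), 'grip_width': 0.08530963317180508} 0.022
scene [[469.07427671   0.         325.59585431]
 [  0.         469.07427671 230.93646489]
 [  0.           0.           1.        ]] [1.08147819 0.36744752 0.84093868] [-0.45190377 -0.36206229 -0.81528761]
side [[478.85332561   0.         329.09648536]
 [  0.         478.85332561 233.68684402]
 [  0.           0.           1.        ]] [ 0.43164796 -0.66065074  0.75257052] [ 0.18323602  0.64860971 -0.73873541]
```

View pics/scene0.png

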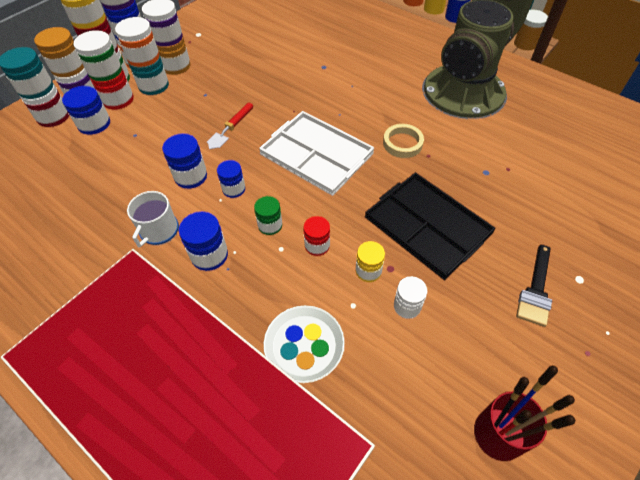

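View pics/side0.png

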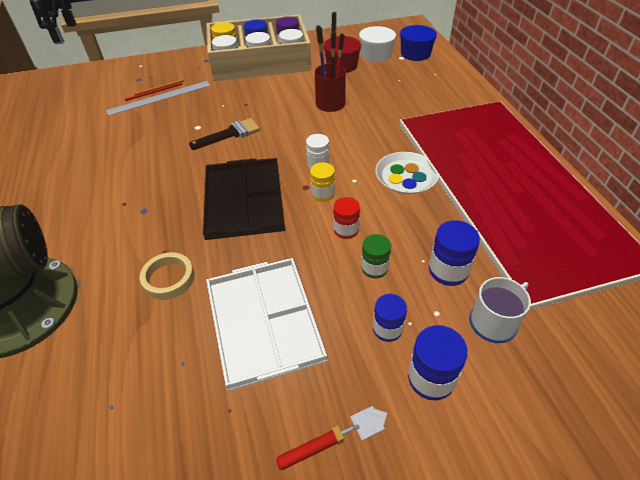

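The scene view shows the jar row: small blue (231,178), green (268,215), red (317,235), yellow (370,260) and white (410,297). The white tray is at (317,152), the black tray at (430,225), the knife at (232,125) and the brush at (537,285). Two larger blue jars, at (185,160) and (204,240), are decoys.

```bash
cat > h.py <<'E'
from workcell import bot
import cv2,numpy as np
from scipy.spatial.transform import Rotation as Ro
def cloud(p):
    "world points per pixel for the fixed cameras"
    R=cv2.Rodrigues(np.array(p["rvec"]))[0]; K=p["mtx"]; z=p["range_z"]
    v,u=np.mgrid[:480,:640]
    c=np.stack([(u-K[0,2])/K[0,0]*z,(v-K[1,2])/K[1,1]*z,z],-1)
    return (c-np.array(p["tvec"]).ravel())@R
def rect(P):
    "centre, sizes, angle of the long side for xy points"
    (c,s,a)=cv2.minAreaRect((P[:,:2]*1000).astype(np.float32))
    if s[0]<s[1]: a+=90; s=s[::-1]
    return np.round(c,1),np.round(s,1),round((a+90)%180-90,2)
def tool(P):
    "world points -> tool frame now"
    s=bot.observe(); return Ro.from_rotvec(s["orientation"]).inv().apply(np.atleast_2d(P)-s["tcp_pos"])
E
python3 - <<'E'
from h import *
for n in ("scene","side"):
    p=bot.read_camera(n); W=cloud(p)
    print(n,"bench z",np.median(W[200:400:5,100:500:5,2]))
    for t in ("jar_red","jar_yellow","jar_blue","jar_green","jar_white","tray_white","tray_black","brush","knife"):
        for d in bot.trace(t,p)[:4]:
            if d["conf"]<.3: continue
            m=cv2.erode(d["region"].astype(np.uint8),np.ones((3,3)))>0 if "jar" in t else d["region"]
            P=W[m&(p["range_z"]>0)]
            if len(P)<20: continue
            top=np.percentile(P[:,2],95)
            if "jar" in t:
                Q=P[P[:,2]>top-.005]; c,r=cv2.minEnclosingCircle((Q[:,:2]*1000).astype(np.float32)); out=np.round(c,1),round(r,1),np.round(1000*np.median(Q,0)[:2],1)
            elif "tray" in t:
                Q=P[(P[:,2]>.017)&(P[:,2]<.027)]; out=rect(Q)
            else:
                Q=P[P[:,2]>.003]; out=rect(Q),np.round(1000*Q[Q[:,0].argsort()[[0,-1]]])
            print(t,round(d["conf"],2),np.round(d["extent"]),"top",round(top*1000,1),len(Q),*out)
E
```

```text
scene bench z 0.0024411698966727083
jar_red 0.95 [317. 235.  29.  38.] top 74.0 419 [658.8   4. ] 26.5 [659.2   4.8]
jar_yellow 0.97 [372. 264.  29.  41.] top 73.9 445 [642.2 126.7] 26.1 [643.2 127.6]
jar_blue 0.84 [203. 241.  48.  56.] top 106.3 942 [ 818.4 -159.1] 38.4 [ 819.8 -157.8]
jar_blue 0.75 [234. 180.  22.  38.] top 74.3 292 [ 655. -248.] 26.3 [ 656.5 -247.3]
jar_blue 0.59 [185. 163.  43.  51.] top 106.4 634 [ 690.5 -358.2] 39.2 [ 692.1 -355.8]
jar_green 0.95 [267. 216.  27.  39.] top 74.2 351 [ 681.4 -111.3] 25.8 [ 682.1 -109.6]
jar_white 0.95 [411. 296.  32.  42.] top 73.8 520 [660.7 232.5] 26.6 [661.8 233.5]
tray_black 0.63 [431. 226. 131. 106.] top 22.7 1447 [462.6 160.3] [238.6 174.3] 82.04
brush 0.96 [532. 284.  40.  81.] top 18.0 1597 (array([454.4, 411.2]), array([187. ,  57.8]), 16.14) [[365. 387.  13.]
 [550. 413.  11.]]
knife 0.95 [230. 125.  42.  43.] top 18.0 346 (array([ 504.8, -409.9]), array([170.7,  36.8]), 12.25) [[ 419. -416.   13.]
 [ 589. -398.    4.]]
side bench z 0.00043971991881134806
jar_red 0.57 [345. 218.  28.  45.] top 72.7 353 [ 6.572e+02 -1.000
[... 385 characters left out ...]
[269. 325. 121. 128.] top 21.6 1501 [ 443.9 -173.9] 136.3 [ 450.1 -211.1]
jar_green 0.85 [377. 256.  28.  47.] top 72.7 453 [ 678.5 -114.5] 28.8 [ 678.1 -117.1]
jar_white 0.83 [318. 151.  21.  39.] top 72.6 214 [657.  229.1] 26.3 [657.7 225. ]
tray_white 0.67 [268. 324. 125. 131.] top 21.9 1895 [ 443.7 -171.1] [239.7 171.5] -88.65
tray_black 0.92 [247. 198.  83.  82.] top 21.7 1001 [462.9 159.7] [239.8 171. ] 81.78
brush 0.73 [226. 135.  74.  32.] top 16.7 768 (array([455.1, 406.4]), array([185.1,  61.5]), 19.13) [[364. 389.   6.]
 [549. 409.   8.]]
knife 0.97 [331. 437. 110.  66.] top 16.9 1207 (array([ 502.1, -406.6]), array([177.8,  39.5]), 5.44) [[ 414. -422.   11.]
 [ 591. -402.    3.]]
```

```bash
cat >> h.py <<'E'
def go(*targets):
    "print dp/turn for TCP targets (x,y,z in mm, tool-x yaw in deg, pointing down)"
    s=bot.observe(); R0=Ro.from_rotvec(s["orientation"])
    for x,y,z,a in targets:
        T=Ro.from_euler("z",a,degrees=True)*Ro.from_rotvec([np.pi,0,0])
        print((x,y,z,a),"dp",np.round(R0.inv().apply(np.array([x,y,z])/1000-s["tcp_pos"]),4).tolist(),"turn",np.round((R0.inv()*T).as_rotvec(),4).tolist())
def st():
    s=bot.observe(); R=Ro.from_rotvec(s["orientation"]).as_matrix(); print(round(s["time"],2),"tcp",np.round(1000*s["tcp_pos"],1),"yaw",round(np.degrees(np.arctan2(R[1,0],R[0,0])),2),"tilt",round(np.degrees(np.arccos(-R[2,2])),2),"F",np.round(s["contact_force"],1),"grip",round(s["grip_width"]*1000,1),"q",np.round(s["joints"],2))
E
python3 - <<'E'
from h import *
for n in ("scene","side"):
    p=bot.read_camera(n); W=cloud(p)
    m=(abs(W[...,2]-.0225)<.005)&(abs(W[...,0]-.444)<.13)&(abs(W[...,1]+.171)<.15)
    Q=W[m]; print("white",rect(Q),len(Q))
    for t in ("brush","knife"):
        P=W[bot.trace(t,p)[0]["region"]]*1000; P=P[P[:,2]>(6 if t=="brush" else 2)]
        x0,x1=np.percentile(P[:,0],[.5,99.5])
        for k in range(8):
            a,b=x0+(x1-x0)*k/8,x0+(x1-x0)*(k+1)/8; S=P[(P[:,0]>=a)&(P[:,0]<b)]; S=S[S[:,2]>np.percentile(S[:,2],90)-4]
            print(n,t,round((a+b)/2),np.round([S[:,1].min(),S[:,1].max(),(S[:,1].min()+S[:,1].max())/2]),round(S[:,2].max()))
st()
go((658,2,250,-90),(658,2,120,-90),(658,2,51,-90))
E
```

```text
white (array([ 424.6, -154.7]), array([273.6, 213.1]), -88.01) 1126
scene brush 378 [379. 402. 391.] 19
scene brush 401 [384. 409. 397.] 19
scene brush 424 [390. 416. 403.] 20
scene brush 447 [395. 424. 409.] 20
scene brush 470 [402. 444. 423.] 20
scene brush 492 [395. 454. 424.] 21
scene brush 515 [396. 459. 428.] 19
scene brush 538 [404. 462. 433.] 16
scene knife 430 [-428. -407. -417.] 19
scene knife 452 [-425. -404. -414.] 20
scene knife 474 [-421. -401. -411.] 20
scene knife 496 [-418. -400. -409.] 20
scene knife 518 [-418. -396. -407.] 22
scene knife 540 [-404. -388. -396.] 13
scene knife 562 [-419. -380. -399.] 7
scene knife 584 [-416. -381. -398.] 6
white (array([ 422.6, -155.4]), array([272.4, 212.4]), -88.84) 1997Traceback (most recent call last):
  File "<stdin>", line 7, in <module>
IndexError: list index out of range
```

```bash
python3 -c "
from h import *
st()
go((658,2,250,-90),(658,2,120,-90),(658,2,51,-90))"
```

```text
1.35 tcp [144.8 582.3 253.3] yaw -13.97 tilt 0.01 F [ 0.4 -0.2 -0.1] grip 85.5 q [ 1.66  0.04  0.08  0.   -1.62 -0.33]
(658, 2, 250, -90) dp [0.6381, 0.4392, 0.0033] turn [0.0, -0.0001, 1.327]
(658, 2, 120, -90) dp [0.6381, 0.4392, 0.1333] turn [0.0, -0.0001, 1.327]
(658, 2, 51, -90) dp [0.6381, 0.4392, 0.2023] turn [0.0, -0.0001, 1.327]
```

drive_tool:
  dp:
    - [0.638,0.439,0.05]
    - [0.638,0.439,0.05]
    - [0.638,0.439,0.05]
    - [0.638,0.439,0.05]
    - [0.638,0.439,0.05]
    - [0.638,0.439,0.05]
    - [0.638,0.439,0.05]
    - [0.638,0.439,0.05]
    - [0.638,0.439,0.05]
    - [0.638,0.439,0.05]
    - [0.638,0.439,0.05]
    - [0.638,0.439,0.05]
  turn:
    - [0,0,1.327]
    - [0,0,1.327]
    - [0,0,1.327]
    - [0,0,1.327]
    - [0,0,1.327]
    - [0,0,1.327]
    - [0,0,1.327]
    - [0,0,1.327]
    - [0,0,1.327]
    - [0,0,1.327]
    - [0,0,1.327]
    - [0,0,1.327]
  fingers: 0
  squeeze: 40

```text
time: 2.85
tcp_pos: [0.642, 0.0199, 0.205]
orientation: [-2.221, 2.221, -0.001]
contact_force: [0.7, 1.7, 0.5]
grip_width: 0.0855
```

```bash
cat >> h.py <<'E'
def wrist(name=None):
    "wrist picture, and a function pixel(s),height -> world"
    s=bot.observe(); p=bot.read_camera("wrist"); K=p["mtx"]; M=np.array(p["T_tool_cam"]); R=Ro.from_rotvec(s["orientation"]).as_matrix()
    if name: cv2.imwrite(f"pics/{name}.png",p["image"][...,::-1])
    def w(uv,h):
        d=(np.atleast_2d(uv)-[K[0,2],K[1,2]])/K[0,0]; r=np.linalg.norm(d,axis=1,keepdims=True)+1e-9
        v=np.hstack([d/r*np.sin(r),np.cos(r)])@M[:3,:3].T@R.T
        o=R@M[:3,3]+s["tcp_pos"]; return 1000*(o+v*((h-o[2])/v[:,2:]))
    return p,w
def mask(n):
    v,u=np.nonzero(n); return np.c_[u,v]
E
python3 - <<'E'
from h import *
st(); p,w=wrist("w1"); print(p["mtx"],p["T_tool_cam"])
for t in ("jar_red","tray_white","jar_green","jar_yellow"):
    for d in bot.trace(t,p)[:2]: print(t,d["conf"],d["extent"],w(d["extent"][:2],.072 if "jar" in t else .022))
go((658,2,51,-90))
E
```

```text
2.85 tcp [642.   19.9 205. ] yaw -90.0 tilt 0.03 F [0.7 1.7 0.5] grip 85.5 q [ 0.34  0.15  0.12  0.   -1.53 -0.34]
[[371.64829954   0.         325.41308037]
 [  0.         371.64829954 245.53480637]
 [  0.           0.           1.        ]] [[ 5.21582149e-04 -9.60503847e-01 -2.78266219e-01  7.09743930e-02]
 [ 9.99999686e-01  3.35054388e-04  7.17877136e-04  9.11960497e-04]
 [-5.96289433e-04 -2.78266506e-01  9.60503720e-01 -1.19783297e-01]
 [ 0.00000000e+00  0.00000000e+00  0.00000000e+00  1.00000000e+00]]
jar_red 0.55 [304.6, 214.1, 75.3, 85.2] [[ 6.55398726e+02 -5.23386772e-01  7.20000000e+01]]
tray_white 0.74 [529.9, 77.1, 162.0, 154.2] [[ 459.55643045 -119.0598058    22.        ]]
jar_green 0.91 [276.2, 60.7, 77.8, 81.0] [[ 674.08019891 -107.09011081   72.        ]]
jar_yellow 0.7 [328.9, 350.6, 64.9, 92.3] [[638.13440335 109.08371432  72.        ]]
(658, 2, 51, -90) dp [0.0195, -0.0174, 0.1537] turn [0.0006, -0.0002, -0.0007]
```

View pics/w1.png

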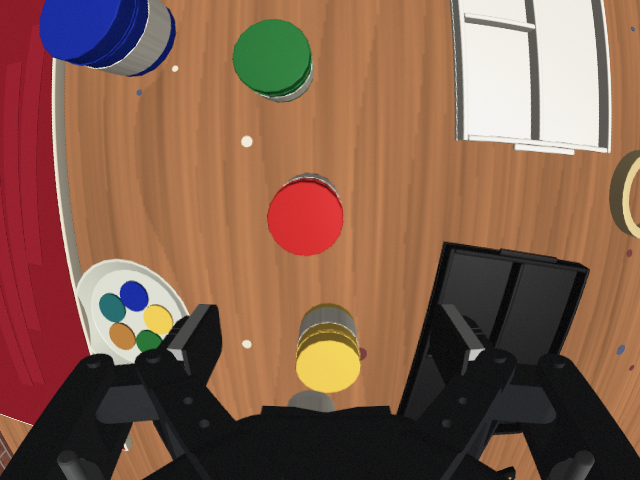

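The wrist view has the red lid at about (305,217), green at (273,58), yellow at (330,352) and the white tray at top right. Next I descend on the red jar.

drive_tool:
  dp:
    - [0.019,-0.016,0.04]
    - [0.019,-0.016,0.07]
    - [0.019,-0.016,0.07]
  turn:
    - [0,0,0]
    - [0,0,0]
    - [0,0,0]

```text
time: 3.48
tcp_pos: [0.655, 0.0038, 0.1329]
orientation: [2.221, -2.217, -0.004]
contact_force: [0.4, -0.1, 0.8]
grip_width: 0.0854
```

```bash
python3 -c "
from h import *
st();go((657,1.5,52,-90))"
```

```text
3.48 tcp [655.    3.8 132.9] yaw -89.91 tilt 0.24 F [ 0.4 -0.1  0.8] grip 85.4 q [ 0.31  0.21  0.05 -0.   -1.42 -0.31]
(657, 1.5, 52, -90) dp [0.0023, -0.0023, 0.0809] turn [0.0041, -0.0005, 0.0016]
```

drive_tool:
  dp:
    - [0.002,-0.002,0.03]
    - [0.002,-0.002,0.06]
    - [0.002,-0.002,0.08]
    - [0.002,-0.002,0.08]
    - [0.002,-0.002,0.08]
  turn:
    - [0,0,0]
    - [0,0,0]
    - [0,0,0]
    - [0,0,0]
    - [0,0,0]

```text
time: 4.1
tcp_pos: [0.6597, 0.001, 0.0572]
orientation: [-2.221, 2.219, -0.003]
contact_force: [0.0, -0.1, 0.1]
grip_width: 0.085
```

drive_tool:
  dp:
    - [0,0,0]
    - [0,0,0]
    - [0,0,0]
    - [0,0,0]
    - [0,0,0]
    - [0,0,0]
  turn:
    - [0,0,0]
    - [0,0,0]
    - [0,0,0]
    - [0,0,0]
    - [0,0,0]
    - [0,0,0]
  fingers: 1
  squeeze: 40

```text
time: 4.85
tcp_pos: [0.6591, 0.0007, 0.0563]
orientation: [-2.221, 2.221, -0.002]
contact_force: [-2.2, 0.4, 5.7]
grip_width: 0.0531
```

```bash
python3 -c "
from h import *
st();go((657,1.5,52,-90))"
```

```text
4.85 tcp [659.1   0.7  56.3] yaw -89.99 tilt 0.08 F [-2.2  0.4  5.7] grip 53.1 q [ 0.3   0.26 -0.04  0.   -1.28 -0.3 ]
(657, 1.5, 52, -90) dp [-0.0008, 0.0021, 0.0043] turn [-0.0013, -0.0002, 0.0001]
```

drive_tool:
  dp:
    - [0,0,-0.05]
    - [0,0,-0.1]
    - [0,0,-0.1]
  turn:
    - [0,0,0]
    - [0,0,0]
    - [0,0,0]

```text
time: 5.22
tcp_pos: [0.6608, 0.0007, 0.1603]
orientation: [-2.217, 2.217, -0.008]
contact_force: [-0.7, -0.1, -3.0]
grip_width: 0.0529
```

```bash
python3 - <<'E'
from h import *
st();go((489.5,-225,160,-88.7),(489.5,-225,63,-88.7))
# check tray corners on a fresh wrist view
p,w=wrist()
for n in("scene",):
    for d in bot.trace("tray_white",p)[:1]:
        m=d["region"].astype(np.uint8); c=max(cv2.findContours(m,0,2)[0],key=cv2.contourArea)
        a=cv2.approxPolyDP(c,5,True)[:,0]; print(d["conf"],[(tuple(u),np.round(w(u,.022)[0,:2])) for u in a])
E
```

```text
5.22 tcp [660.8   0.7 160.3] yaw -90.0 tilt 0.49 F [-0.7 -0.1 -3. ] grip 52.9 q [ 0.3   0.2   0.09  0.   -1.45 -0.3 ]
(489.5, -225, 160, -88.7) dp [0.2257, 0.1713, -0.0014] turn [-0.0085, 0.0009, -0.0227]
(489.5, -225, 63, -88.7) dp [0.2258, 0.1722, 0.0956] turn [-0.0085, 0.0009, -0.0227]
0.75 [((np.int32(490), np.int32(0)), array([ 539., -185.])), ((np.int32(495), np.int32(165)), array([536., -58.])), ((np.int32(554), np.int32(170)), array([481., -58.])), ((np.int32(561), np.int32(179)), array([473., -51.])), ((np.int32(639), np.int32(178)), array([377., -60.])), ((np.int32(639), np.int32(0)), array([ 372., -232.]))]
```

drive_tool:
  dp:
    - [0.226,0.171,0]
    - [0.226,0.171,0]
    - [0.226,0.171,0]
    - [0.226,0.171,0]
    - [0.226,0.171,0]
    - [0.226,0.171,0]
    - [0.226,0.171,0]
  turn:
    - [0,0,-0.023]
    - [0,0,-0.023]
    - [0,0,-0.023]
    - [0,0,-0.023]
    - [0,0,-0.023]
    - [0,0,-0.023]
    - [0,0,-0.023]

```text
time: 6.2
tcp_pos: [0.4873, -0.225, 0.1534]
orientation: [2.246, -2.195, -0.003]
contact_force: [-0.3, 0.7, -1.9]
grip_width: 0.053
```

```bash
python3 - <<'E'
from h import *
st();go((489.5,-225,63,-88.7))
p,w=wrist("w2")
for d in bot.trace("tray_white",p)[:1]:
        m=d["region"].astype(np.uint8); c=max(cv2.findContours(m,0,2)[0],key=cv2.contourArea)
        a=cv2.approxPolyDP(c,4,True)[:,0]; print(d["conf"],[(u.tolist(),np.round(w(u,.022)[0,:2]).tolist()) for u in a])
E
```

```text
6.2 tcp [ 487.3 -225.   153.4] yaw -88.7 tilt 0.14 F [-0.3  0.7 -1.9] grip 53.0 q [-0.06 -0.12 -0.25 -0.   -1.44  0.08]
(489.5, -225, 63, -88.7) dp [0.0001, -0.0024, 0.0904] turn [0.0023, 0.0008, -0.0001]
0.71 [([262, 163], [530.0, -280.0]), ([268, 285], [527.0, -192.0]), ([286, 254], [514.0, -216.0]), ([319, 238], [490.0, -228.0]), ([342, 239], [474.0, -228.0]), ([369, 258], [455.0, -215.0]), ([388, 299], [438.0, -183.0]), ([407, 295], [424.0, -186.0]), ([431, 314], [403.0, -170.0]), ([442, 336], [390.0, -149.0]), ([463, 352], [369.0, -133.0]), ([475, 352], [357.0, -132.0]), ([493, 249], [359.0, -223.0]), ([498, 168], [362.0, -284.0]), ([437, 163], [410.0, -284.0]), ([431, 155], [415.0, -290.0]), ([338, 153], [479.0, -288.0]), ([334, 161], [481.0, -282.0])]
```

View pics/w2.png

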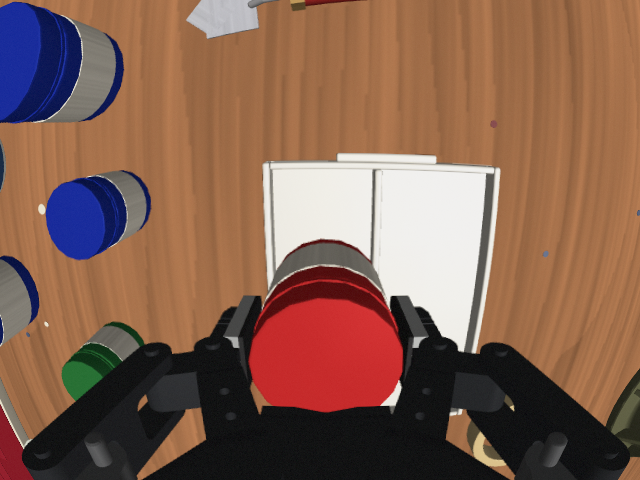

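The tray corners at (263,163) and (498,168) confirm the tray pose, with its centre at about (443.5,-170). The red jar hangs over the -y bay, so I lower it.

drive_tool:
  dp:
    - [0.0,-0.002,0.04]
    - [0.0,-0.002,0.07]
    - [0.0,-0.002,0.085]
    - [0.0,-0.002,0.085]
    - [0,-0.002,0.085]
  turn:
    - [0,0,0]
    - [0,0,0]
    - [0,0,0]
    - [0,0,0]
    - [0,0,0]

```text
time: 6.92
tcp_pos: [0.4907, -0.2254, 0.0716]
orientation: [-2.247, 2.195, -0.003]
contact_force: [0.4, 0.5, -1.9]
grip_width: 0.053
```

```bash
python3 -c "
from h import *
st();go((489.5,-224,61,-88.7))"
```

```text
6.92 tcp [ 490.7 -225.4   71.6] yaw -88.65 tilt 0.13 F [ 0.4  0.5 -1.9] grip 53.0 q [-0.06 -0.07 -0.35  0.   -1.28  0.08]
(489.5, -224, 61, -88.7) dp [-0.0014, 0.0012, 0.0106] turn [-0.0021, -0.001, 0.0009]
```

drive_tool:
  dp:
    - [0,0,0.006]
    - [0,0,0.01]
    - [0,0,0.01]
  turn:
    - [0,0,0]
    - [0,0,0]
    - [0,0,0]

```text
time: 7.3
tcp_pos: [0.4901, -0.2254, 0.0613]
orientation: [-2.247, 2.195, -0.002]
contact_force: [-2.6, 2.2, 4.9]
grip_width: 0.0533
```

drive_tool:
  dp:
    - [0,0,0]
    - [0,0,0]
    - [0,0,0]
    - [0,0,0]
    - [0,0,-0.05]
    - [0,0,-0.1]
    - [0,0,-0.1]
  turn:
    - [0,0,0]
    - [0,0,0]
    - [0,0,0]
    - [0,0,0]
    - [0,0,0]
    - [0,0,0]
    - [0,0,0]
  fingers: 0

```text
time: 8.18
tcp_pos: [0.4918, -0.226, 0.1653]
orientation: [-2.244, 2.193, -0.012]
contact_force: [0.8, 0.1, 0.1]
grip_width: 0.0853
```

```bash
python3 -c "
from h import *
st();go((641,124,160,-90),(641,124,56,-90))"
```

```text
8.18 tcp [ 491.8 -226.   165.3] yaw -88.67 tilt 0.51 F [0.8 0.1 0.1] grip 85.3 q [-0.06 -0.12 -0.23  0.   -1.45  0.08]
(641, 124, 160, -90) dp [-0.3465, -0.1572, 0.0057] turn [-0.0085, -0.0026, 0.0232]
(641, 124, 56, -90) dp [-0.3468, -0.1563, 0.1097] turn [-0.0085, -0.0026, 0.0232]
```

drive_tool:
  dp:
    - [-0.347,-0.157,0]
    - [-0.347,-0.157,0]
    - [-0.347,-0.157,0]
    - [-0.347,-0.157,0]
    - [-0.347,-0.157,0]
    - [-0.347,-0.157,0]
    - [-0.347,-0.157,0.01]
    - [-0.347,-0.157,0.03]
    - [-0.347,-0.157,0.03]
  turn:
    - [0,0,0.023]
    - [0,0,0.023]
    - [0,0,0.023]
    - [0,0,0.023]
    - [0,0,0.023]
    - [0,0,0.023]
    - [0,0,0.023]
    - [0,0,0.023]
    - [0,0,0.023]

```text
time: 9.3
tcp_pos: [0.6372, 0.1237, 0.1267]
orientation: [2.217, -2.22, -0.003]
contact_force: [-0.3, 0.2, -0.3]
grip_width: 0.0852
```

```bash
python3 - <<'E'
from h import *
st();go((641,124,56,-90))
p,w=wrist()
for d in bot.trace("jar_red",p)[:1]: print(d["conf"],d["extent"],w(d["extent"][:2],.077))
for d in bot.trace("jar_yellow",p)[:1]: print(d["conf"],d["extent"],w(d["extent"][:2],.072))
E
```

```text
9.3 tcp [637.2 123.7 126.7] yaw -90.08 tilt 0.29 F [-0.3  0.2 -0.3] grip 85.2 q [ 0.5   0.19  0.02 -0.   -1.4  -0.5 ]
(641, 124, 56, -90) dp [-0.0004, -0.0042, 0.0707] turn [0.0048, -0.0017, -0.0013]
0.77 [321.4, 273.4, 106.2, 122.0] [[637.84576503 117.71847339  72.        ]]
```

drive_tool:
  dp:
    - [0,-0.002,0.035]
    - [0,-0.002,0.065]
    - [0,-0.002,0.073]
    - [0,-0.002,0.073]
    - [0,-0.002,0.073]
  turn:
    - [0,0,0]
    - [0,0,0]
    - [0,0,0]
    - [0,0,0]
    - [0,0,0]

```text
time: 10.07
tcp_pos: [0.6417, 0.1254, 0.0592]
orientation: [-2.22, 2.22, -0.002]
contact_force: [0.4, -0.2, 0.4]
grip_width: 0.0853
```

drive_tool:
  dp:
    - [0,0,0]
    - [0,0,0]
    - [0,0,0]
    - [0,0,0]
    - [0,0,0]
    - [0,0,0]
  turn:
    - [0,0,0]
    - [0,0,0]
    - [0,0,0]
    - [0,0,0]
    - [0,0,0]
    - [0,0,0]
  fingers: 1
  squeeze: 40

```text
time: 10.82
tcp_pos: [0.6411, 0.1254, 0.058]
orientation: [-2.221, 2.22, -0.001]
contact_force: [-1.9, 0.7, 4.9]
grip_width: 0.0526
```

drive_tool:
  dp:
    - [0,0,-0.05]
    - [0,0,-0.1]
    - [0,0,-0.1]
  turn:
    - [0,0,0]
    - [0,0,0]
    - [0,0,0]

```text
time: 11.2
tcp_pos: [0.6426, 0.1257, 0.1621]
orientation: [-2.217, 2.216, -0.006]
contact_force: [1.0, 0.5, -1.4]
grip_width: 0.053
```

```bash
python3 -c "
from h import *
st();go((486.8,-113.5,160,-88.7))"
```

```text
11.2 tcp [642.6 125.7 162.1] yaw -89.99 tilt 0.46 F [ 1.   0.5 -1.4] grip 53.0 q [ 0.5   0.19  0.08  0.   -1.45 -0.5 ]
(486.8, -113.5, 160, -88.7) dp [0.2392, 0.1558, 0.0003] turn [-0.0077, 0.0023, -0.0226]
```

drive_tool:
  dp:
    - [0.239,0.156,0]
    - [0.239,0.156,0]
    - [0.239,0.156,0]
    - [0.239,0.156,0]
    - [0.239,0.156,0]
    - [0.239,0.156,0]
    - [0.239,0.156,0.0]
    - [0.239,0.156,0.05]
    - [0.239,0.156,0.08]
    - [0.239,0.156,0.09]
    - [0.239,0.156,0.09]
  turn:
    - [0,0,-0.023]
    - [0,0,-0.023]
    - [0,0,-0.023]
    - [0,0,-0.023]
    - [0,0,-0.023]
    - [0,0,-0.023]
    - [0,0,-0.023]
    - [0,0,-0.023]
    - [0,0,-0.023]
    - [0,0,-0.023]
    - [0,0,-0.023]

```text
time: 12.58
tcp_pos: [0.4849, -0.1134, 0.0669]
orientation: [2.247, -2.194, -0.0]
contact_force: [-0.3, 0.1, -0.8]
grip_width: 0.0529
```

```bash
python3 -c "
from h import *
st();go((486.8,-114,63,-88.7))"
```

```text
12.57 tcp [ 484.9 -113.4   66.9] yaw -88.63 tilt 0.06 F [-0.3  0.1 -0.8] grip 52.9 q [ 0.18 -0.18 -0.47  0.   -1.29 -0.15]
(486.8, -114, 63, -88.7) dp [0.0007, -0.0019, 0.0039] turn [0.001, -0.0006, 0.0012]
```

drive_tool:
  dp:
    - [0,-0.002,0.004]
    - [0,-0.002,0.004]
    - [0,-0.002,0.004]
  turn:
    - [0,0,0]
    - [0,0,0]
    - [0,0,0]

```text
time: 12.95
tcp_pos: [0.4871, -0.1137, 0.0636]
orientation: [-2.246, 2.195, -0.001]
contact_force: [0.5, 0.1, -1.9]
grip_width: 0.053
```

drive_tool:
  dp:
    - [0,0,0.002]
    - [0,0,0.002]
  turn:
    - [0,0,0]
    - [0,0,0]

```text
time: 13.2
tcp_pos: [0.4872, -0.1138, 0.063]
orientation: [-2.247, 2.195, -0.002]
contact_force: [-4.3, 2.1, 9.1]
grip_width: 0.053
```

drive_tool:
  dp:
    - [0,0,0]
    - [0,0,0]
    - [0,0,0]
    - [0,0,0]
    - [0,0,-0.05]
    - [0,0,-0.1]
    - [0,0,-0.14]
    - [0,0,-0.14]
  turn:
    - [0,0,0]
    - [0,0,0]
    - [0,0,0]
    - [0,0,0]
    - [0,0,0]
    - [0,0,0]
    - [0,0,0]
    - [0,0,0]
  fingers: 0

```text
time: 14.2
tcp_pos: [0.4882, -0.1139, 0.205]
orientation: [-2.244, 2.193, -0.008]
contact_force: [0.1, 0.4, 0.1]
grip_width: 0.085
```

```bash
python3 -c "
from h import *
st();go((430,410,205,15))"
```

```text
14.2 tcp [ 488.2 -113.9  205. ] yaw -88.68 tilt 0.39 F [0.1 0.4 0.1] grip 85.0 q [ 0.17 -0.23 -0.26  0.   -1.54 -0.15]
(430, 410, 205, 15) dp [-0.5251, 0.0461, -0.0005] turn [-0.0044, -0.0064, -1.8096]
```

drive_tool:
  dp:
    - [-0.525,0.046,0]
    - [-0.525,0.046,0]
    - [-0.525,0.046,0]
    - [-0.525,0.046,0]
    - [-0.525,0.046,0]
    - [-0.525,0.046,0]
    - [-0.525,0.046,0]
    - [-0.525,0.046,0]
    - [-0.525,0.046,0]
    - [-0.525,0.046,0]
    - [-0.525,0.046,0]
    - [-0.525,0.046,0]
  turn:
    - [0,0,-1.81]
    - [0,0,-1.81]
    - [0,0,-1.81]
    - [0,0,-1.81]
    - [0,0,-1.81]
    - [0,0,-1.81]
    - [0,0,-1.81]
    - [0,0,-1.81]
    - [0,0,-1.81]
    - [0,0,-1.81]
    - [0,0,-1.81]
    - [0,0,-1.81]
  fingers: 0.3

```text
time: 15.7
tcp_pos: [0.4287, 0.4097, 0.2005]
orientation: [3.115, 0.406, -0.001]
contact_force: [-0.7, -0.3, -0.0]
grip_width: 0.0597
```

drive_tool:
  dp:
    - [0,0,0]
    - [0,0,0]
  turn:
    - [0,0,0]
    - [0,0,0]

```text
time: 15.95
tcp_pos: [0.4288, 0.4098, 0.2011]
orientation: [-3.115, -0.409, -0.0]
contact_force: [0.2, -0.2, 0.3]
grip_width: 0.0598
```

```bash
python3 - <<'E'
from h import *
st(); p,w=wrist("w3")
for d in bot.trace("brush",p)[:1]:
    r=mask(d["region"]); P=w(r,.015)[:,:2]; 
    print(d["conf"],d["extent"],rect(P))
    e=cv2.PCACompute(P.astype(np.float32),None)[1][0]; e*=np.sign(e[0]); t=P@e; n=np.array([-e[1],e[0]])
    c=[]
    for a in np.arange(t.min(),t.max()-10,18):
        S=P[(t>=a)&(t<a+18)]; q=S@n; c.append([a+9,(q.min()+q.max())/2,np.ptp(q)])
        print(np.round(e*c[-1][0]+n*c[-1][1],1),np.round(c[-1][2],1))
E
```

```text
15.95 tcp [428.8 409.8 201.1] yaw 14.96 tilt 0.01 F [ 0.2 -0.2  0.3] grip 59.8 q [ 1.1   0.02 -0.03 -0.   -1.52  0.73]
0.8 [328.6, 192.0, 65.9, 211.6] (array([452584.6, 413984.3]), array([180964.1,  57747.8]), 14.51)
[374.2 391.5] 24.1
[391.7 395.8] 22.9
[409.  400.8] 23.1
[426.4 405.6] 23.1
[443.7 410.3] 24.4
[461.  415.3] 23.3
[478.3 420.3] 56.4
[495.7 425.2] 58.2
[513.  429.9] 57.7
[530.2 435.3] 54.4
```

View pics/w3.png

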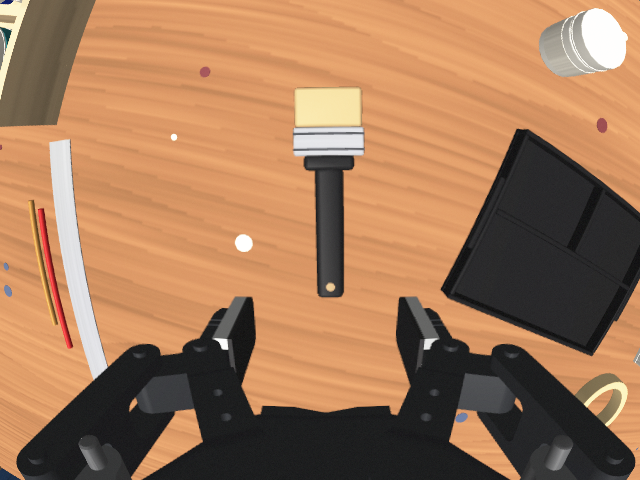

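Wrist view: the brush handle end is at (330,295) and the bristles at (328,105). A collar sits beside the ferrule at row 162, so I grip just behind it.

```bash
python3 -c "
from h import *
go((455,413.5,60,15.4),(455,413.5,27,15.4))"
```

```text
(455, 413.5, 60, 15.4) dp [0.0262, 0.0033, 0.1411] turn [-0.0001, -0.0002, -0.0073]
(455, 413.5, 27, 15.4) dp [0.0262, 0.0033, 0.1741] turn [-0.0001, -0.0002, -0.0073]
```

drive_tool:
  dp:
    - [0.026,0.0033,0.05]
    - [0.026,0.0033,0.1]
    - [0.026,0.0033,0.13]
    - [0.026,0.0033,0.145]
    - [0.026,0.0033,0.155]
    - [0.026,0.0033,0.155]
  turn:
    - [0,0,-0.007]
    - [0,0,-0.007]
    - [0,0,-0.007]
    - [0,0,-0.007]
    - [0,0,-0.007]
    - [0,0,-0.007]
  fingers: 0.4

```text
time: 16.8
tcp_pos: [0.4548, 0.4138, 0.0464]
orientation: [-3.113, -0.422, -0.001]
contact_force: [0.5, -0.2, 0.9]
grip_width: 0.0511
```

```bash
python3 -c "
from h import *
st();go((455,413.5,27,15.4))"
```

```text
16.8 tcp [454.8 413.8  46.4] yaw 15.43 tilt 0.03 F [ 0.5 -0.2  0.9] grip 51.1 q [ 1.06  0.15 -0.18  0.   -1.24  0.78]
(455, 413.5, 27, 15.4) dp [0.0001, 0.0004, 0.0194] turn [-0.0002, -0.0004, 0.0004]
```

drive_tool:
  dp:
    - [0,0,0.01]
    - [0,0,0.019]
    - [0,0,0.019]
  turn:
    - [0,0,0]
    - [0,0,0]
    - [0,0,0]

```text
time: 17.18
tcp_pos: [0.4542, 0.4131, 0.0259]
orientation: [3.112, 0.421, -0.002]
contact_force: [0.3, -0.3, -0.3]
grip_width: 0.0514
```

drive_tool:
  dp:
    - [0,0,0]
    - [0,0,0]
    - [0,0,0]
    - [0,0,0]
    - [0,0,0]
  turn:
    - [0,0,0]
    - [0,0,0]
    - [0,0,0]
    - [0,0,0]
    - [0,0,0]
  fingers: 1
  squeeze: 50

```text
time: 17.8
tcp_pos: [0.4549, 0.414, 0.0276]
orientation: [-3.113, -0.422, -0.001]
contact_force: [-0.7, 0.2, 3.8]
grip_width: 0.0223
```

```bash
python3 -c "
from h import *
st()"
```

```text
17.8 tcp [454.9 414.   27.6] yaw 15.43 tilt 0.06 F [-0.7  0.2  3.8] grip 22.3 q [ 1.06  0.17 -0.19  0.   -1.21  0.78]
```

drive_tool:
  dp:
    - [0,0,-0.04]
    - [0,0,-0.09]
    - [0,0,-0.125]
    - [0,0,-0.125]
  turn:
    - [0,0,0]
    - [0,0,0]
    - [0,0,0]
    - [0,0,0]

```text
time: 18.3
tcp_pos: [0.4555, 0.4146, 0.1553]
orientation: [-3.109, -0.421, -0.006]
contact_force: [-0.3, -0.3, -1.3]
grip_width: 0.0222
```

```bash
python3 -c "
from h import *
st();go((420,150,155,-40),(405,-172,155,-88.6))"
```

```text
18.3 tcp [455.5 414.6 155.3] yaw 15.42 tilt 0.3 F [-0.3 -0.3 -1.3] grip 22.2 q [ 1.06  0.09 -0.04  0.   -1.43  0.78]
(420, 150, 155, -40) dp [-0.1046, 0.2457, -0.001] turn [-0.005, -0.0023, 0.9673]
(405, -172, 155, -88.6) dp [-0.2047, 0.5521, -0.0024] turn [-0.0061, -0.0, 1.8155]
```

drive_tool:
  dp:
    - [-0.205,0.552,0]
    - [-0.205,0.552,0]
    - [-0.205,0.552,0]
    - [-0.205,0.552,0]
    - [-0.205,0.552,0]
    - [-0.205,0.552,0]
    - [-0.205,0.552,0]
    - [-0.205,0.552,0]
    - [-0.205,0.552,0]
    - [-0.205,0.552,0]
    - [-0.205,0.552,0]
    - [-0.205,0.552,0]
  turn:
    - [0,0,1.815]
    - [0,0,1.815]
    - [0,0,1.815]
    - [0,0,1.815]
    - [0,0,1.815]
    - [0,0,1.815]
    - [0,0,1.815]
    - [0,0,1.815]
    - [0,0,1.815]
    - [0,0,1.815]
    - [0,0,1.815]
    - [0,0,1.815]

```text
time: 19.8
tcp_pos: [0.4035, -0.1725, 0.1509]
orientation: [2.25, -2.191, -0.002]
contact_force: [-0.0, -0.7, -0.3]
grip_width: 0.0222
```

drive_tool:
  dp:
    - [0,0,0]
    - [0,0,0]
  turn:
    - [0,0,0]
    - [0,0,0]

```text
time: 20.05
tcp_pos: [0.404, -0.1722, 0.152]
orientation: [-2.251, 2.191, -0.0]
contact_force: [-0.1, 0.1, -0.8]
grip_width: 0.0226
```

```bash
python3 -c "
from h import *
st();go((405,-172,80,-88.6),(405,-172,37,-88.6)); wrist('w4')"
```

```text
20.05 tcp [ 404.  -172.2  152. ] yaw -88.45 tilt 0.01 F [-0.1  0.1 -0.8] grip 22.6 q [ 0.06 -0.4  -0.48 -0.   -1.49 -0.03]
(405, -172, 80, -88.6) dp [-0.0002, -0.001, 0.072] turn [-0.0001, 0.0, 0.0026]
(405, -172, 37, -88.6) dp [-0.0002, -0.001, 0.115] turn [-0.0001, 0.0, 0.0026]
```

View pics/w4.png

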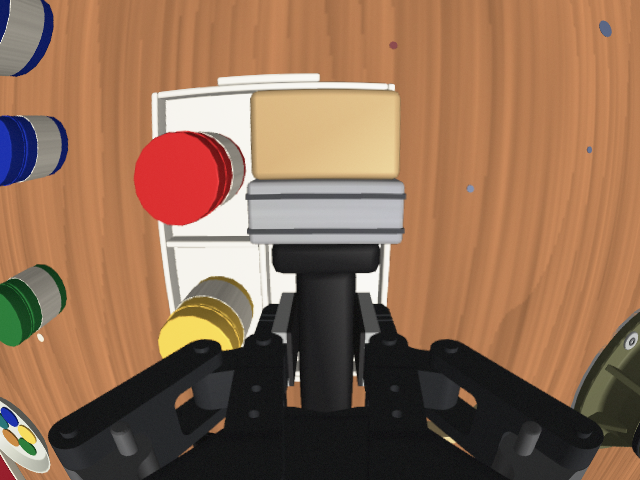

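Both jars stand upright in the white tray bays (red lid at (180,178), yellow at (200,345)). The brush is aligned over the trough, so I lower it.

drive_tool:
  dp:
    - [0,-0.001,0.04]
    - [0,-0.001,0.08]
    - [0,-0.001,0.1]
    - [0,-0.001,0.11]
    - [0,-0.001,0.112]
    - [0,-0.001,0.112]
  turn:
    - [0,0,0]
    - [0,0,0]
    - [0,0,0]
    - [0,0,0]
    - [0,0,0]
    - [0,0,0]

```text
time: 20.85
tcp_pos: [0.4054, -0.173, 0.041]
orientation: [-2.249, 2.193, -0.002]
contact_force: [-0.6, -0.4, -0.4]
grip_width: 0.0227
```

```bash
python3 -c "
from h import *
st()"
```

```text
20.85 tcp [ 405.4 -173.    41. ] yaw -88.55 tilt 0.08 F [-0.6 -0.4 -0.4] grip 22.7 q [ 0.06 -0.34 -0.64  0.   -1.26 -0.03]
```

drive_tool:
  dp:
    - [0,0,0.004]
    - [0,0,0.008]
    - [0,0,0.008]
  turn:
    - [0,0,0]
    - [0,0,0]
    - [0,0,0]

```text
time: 21.22
tcp_pos: [0.4051, -0.1731, 0.0326]
orientation: [-2.249, 2.193, -0.001]
contact_force: [-0.5, 0.9, 3.1]
grip_width: 0.0223
```

drive_tool:
  dp:
    - [0,0,0]
    - [0,0,0]
    - [0,0,0]
    - [0,0,0]
    - [0,0,-0.03]
    - [0,0,-0.08]
    - [0,0,-0.13]
    - [0,0,-0.16]
    - [0,0,-0.16]
  turn:
    - [0,0,0]
    - [0,0,0]
    - [0,0,0]
    - [0,0,0]
    - [0,0,0]
    - [0,0,0]
    - [0,0,0]
    - [0,0,0]
    - [0,0,0]
  fingers: 0.5

```text
time: 22.35
tcp_pos: [0.4059, -0.1732, 0.1949]
orientation: [-2.247, 2.191, -0.006]
contact_force: [-0.3, 0.3, 0.0]
grip_width: 0.0427
```

```bash
python3 -c "
from h import *
st();go((653,-251,160,-90),(653,-251,57,-90)); wrist('w5')"
```

```text
22.35 tcp [ 405.9 -173.2  194.9] yaw -88.56 tilt 0.29 F [-0.3  0.3  0. ] grip 42.7 q [ 0.06 -0.41 -0.41  0.   -1.56 -0.03]
(653, -251, 160, -90) dp [0.084, -0.2449, 0.0362] turn [-0.005, -0.0007, 0.0251]
(653, -251, 57, -90) dp [0.0839, -0.2444, 0.1392] turn [-0.005, -0.0007, 0.0251]
```

View pics/w5.png

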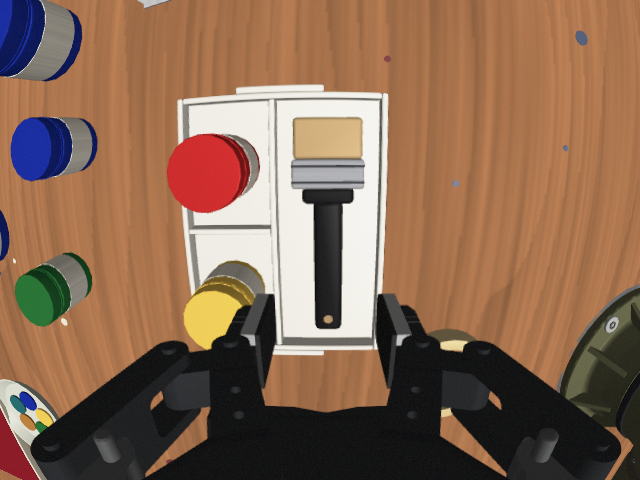

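White tray is complete: the brush lies flat in the trough (columns 290–365, rows 118–328) and both jars stand in their bays. Next is the small blue jar.

drive_tool:
  dp:
    - [0.084,-0.245,0.03]
    - [0.084,-0.245,0.03]
    - [0.084,-0.245,0.03]
    - [0.084,-0.245,0.03]
    - [0.084,-0.245,0.05]
    - [0.084,-0.245,0.065]
    - [0.084,-0.245,0.065]
  turn:
    - [0,0,0.025]
    - [0,0,0.025]
    - [0,0,0.025]
    - [0,0,0.025]
    - [0,0,0.025]
    - [0,0,0.025]
    - [0,0,0.025]
  fingers: 0

```text
time: 23.28
tcp_pos: [0.6502, -0.2503, 0.1256]
orientation: [2.221, -2.22, -0.003]
contact_force: [-1.0, 0.2, 0.4]
grip_width: 0.0853
```

```bash
python3 - <<'E'
from h import *
st();go((653,-251,57,-90))
p,w=wrist()
for d in bot.trace("jar_blue",p)[:3]: print(d["conf"],d["extent"],w(d["extent"][:2],.072))
E
```

```text
23.27 tcp [ 650.2 -250.3  125.6] yaw -89.99 tilt 0.15 F [-1.   0.2  0.4] grip 85.3 q [-0.08  0.32  0.16 -0.   -1.42  0.08]
(653, -251, 57, -90) dp [0.0007, -0.003, 0.0686] turn [0.0026, 0.0005, 0.0001]
0.98 [231.5, 73.8, 188.6, 146.1] [[ 692.92266697 -354.52415451   72.        ]]
0.93 [93.4, 372.4, 139.5, 135.1] [[ 803.71985157 -182.99517947   72.        ]]
0.67 [318.0, 268.1, 105.0, 123.5] [[ 652.70099554 -259.42502556   72.        ]]
```

drive_tool:
  dp:
    - [0.001,-0.002,0.035]
    - [0.001,-0.002,0.06]
    - [0.001,-0.002,0.071]
    - [0.001,-0.002,0.071]
    - [0.001,-0.002,0.071]
  turn:
    - [0,0,0]
    - [0,0,0]
    - [0,0,0]
    - [0,0,0]
    - [0,0,0]

```text
time: 24.0
tcp_pos: [0.6547, -0.252, 0.0583]
orientation: [-2.221, 2.22, -0.004]
contact_force: [0.6, -0.3, -0.4]
grip_width: 0.0852
```

drive_tool:
  dp:
    - [0,0,0]
    - [0,0,0]
    - [0,0,0]
    - [0,0,0]
    - [0,0,0]
    - [0,0,0]
  turn:
    - [0,0,0]
    - [0,0,0]
    - [0,0,0]
    - [0,0,0]
    - [0,0,0]
    - [0,0,0]
  fingers: 1
  squeeze: 40

```text
time: 24.75
tcp_pos: [0.6542, -0.252, 0.0571]
orientation: [-2.221, 2.221, -0.002]
contact_force: [-1.5, 1.2, 4.9]
grip_width: 0.0533
```

drive_tool:
  dp:
    - [0,0,-0.05]
    - [0,0,-0.1]
    - [0,0,-0.13]
    - [0,0,-0.13]
  turn:
    - [0,0,0]
    - [0,0,0]
    - [0,0,0]
    - [0,0,0]

```text
time: 25.25
tcp_pos: [0.6547, -0.252, 0.1883]
orientation: [-2.22, 2.22, -0.005]
contact_force: [0.7, -0.1, -3.4]
grip_width: 0.0529
```

```bash
python3 - <<'E'
from h import *
c=np.array([462.8,160.]); a=-8.1
R=Ro.from_euler("z",a,degrees=True)
for v in ((44.5,-55,0),(44.5,55,0),(-38.5,0,0)): print(v,c+R.apply(v)[:2])
b=c+R.apply((44.5,-55,0))[:2]
st();go((*b,175,-90+a))
E
```

```text
(44.5, -55, 0) [499.10648501  99.278594  ]
(44.5, 55, 0) [514.60562052 208.18119635]
(-38.5, 0, 0) [424.68408918 165.42469743]
25.25 tcp [ 654.7 -252.   188.3] yaw -90.0 tilt 0.23 F [ 0.7 -0.1 -3.4] grip 52.9 q [-0.08  0.31  0.27  0.   -1.53  0.08]
(np.float64(499.10648501181976), np.float64(99.27859400436691), 175, -98.1) dp [-0.3512, 0.1557, 0.0125] turn [-0.0041, -0.0003, 0.1413]
```

drive_tool:
  dp:
    - [-0.351,0.156,0.01]
    - [-0.351,0.156,0.01]
    - [-0.351,0.156,0.01]
    - [-0.351,0.156,0.01]
    - [-0.351,0.156,0.01]
    - [-0.351,0.156,0.01]
    - [-0.351,0.156,0.01]
    - [-0.351,0.156,0.01]
    - [-0.351,0.156,0.01]
  turn:
    - [0,0,0.141]
    - [0,0,0.141]
    - [0,0,0.141]
    - [0,0,0.141]
    - [0,0,0.141]
    - [0,0,0.141]
    - [0,0,0.141]
    - [0,0,0.141]
    - [0,0,0.141]

```text
time: 26.38
tcp_pos: [0.4979, 0.0981, 0.175]
orientation: [2.057, -2.373, -0.0]
contact_force: [-0.2, 0.0, -1.9]
grip_width: 0.0532
```

```bash
python3 - <<'E'
from h import *
st();go((499,99.5,62.5,-98.1)); p,w=wrist('w6')
for d in bot.trace("tray_black",p)[:1]:
        m=d["region"].astype(np.uint8); c=max(cv2.findContours(m,0,2)[0],key=cv2.contourArea)
        a=cv2.approxPolyDP(c,4,True)[:,0]; print(d["conf"],[(u.tolist(),np.round(w(u,.022)[0,:2]).tolist()) for u in a])
E
```

```text
26.38 tcp [497.9  98.1 175. ] yaw -98.16 tilt 0.1 F [-0.2  0.  -1.9] grip 53.2 q [ 0.59 -0.2  -0.29  0.   -1.49 -0.73]
(499, 99.5, 62.5, -98.1) dp [-0.0017, -0.001, 0.1125] turn [0.0013, -0.0012, -0.001]
0.89 [([270, 164], [529.0, 38.0]), ([275, 267], [539.0, 118.0]), ([293, 244], [522.0, 101.0]), ([305, 238], [512.0, 98.0]), ([348, 238], [480.0, 102.0]), ([374, 262], [462.0, 125.0]), ([388, 297], [454.0, 156.0]), ([409, 294], [436.0, 156.0]), ([414, 304], [433.0, 166.0]), ([430, 312], [419.0, 176.0]), ([444, 336], [407.0, 202.0]), ([467, 350], [385.0, 222.0]), ([486, 221], [368.0, 104.0]), ([487, 169], [364.0, 62.0]), ([339, 156], [478.0, 40.0]), ([335, 163], [482.0, 45.0])]
```

View pics/w6.png

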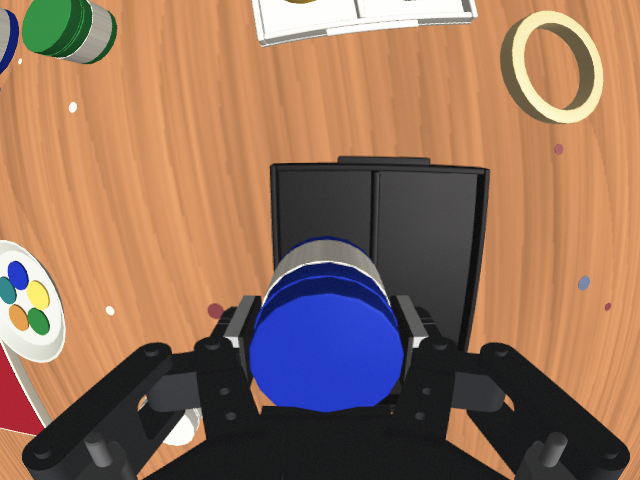

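The black tray corners at (271,164) and (488,170) confirm its pose, so I lower the blue jar.

drive_tool:
  dp:
    - [-0.002,-0.001,0.05]
    - [-0.002,-0.001,0.09]
    - [-0.002,-0.001,0.105]
    - [-0.002,-0.001,0.105]
    - [-0.002,-0.001,0.105]
  turn:
    - [0,0,0]
    - [0,0,0]
    - [0,0,0]
    - [0,0,0]
    - [0,0,0]

```text
time: 27.1
tcp_pos: [0.5004, 0.1012, 0.0732]
orientation: [-2.057, 2.37, -0.002]
contact_force: [-0.0, 0.3, -2.5]
grip_width: 0.053
```

```bash
python3 -c "
from h import *
st()"
```

```text
27.1 tcp [500.4 101.2  73.2] yaw -98.09 tilt 0.18 F [-0.   0.3 -2.5] grip 53.0 q [ 0.6  -0.15 -0.43  0.   -1.29 -0.74]
```

drive_tool:
  dp:
    - [0,0,0.006]
    - [0,0,0.0105]
    - [0,0,0.0105]
    - [0,0,0.0105]
  turn:
    - [0,0,0]
    - [0,0,0]
    - [0,0,0]
    - [0,0,0]

```text
time: 27.6
tcp_pos: [0.4995, 0.1013, 0.062]
orientation: [-2.059, 2.371, -0.001]
contact_force: [-3.5, 1.2, 5.8]
grip_width: 0.0532
```

drive_tool:
  dp:
    - [0,0,0]
    - [0,0,0]
    - [0,0,0]
    - [0,0,0]
    - [0,0,-0.05]
    - [0,0,-0.1]
    - [0,0,-0.14]
    - [0,0,-0.14]
  turn:
    - [0,0,0]
    - [0,0,0]
    - [0,0,0]
    - [0,0,0]
    - [0,0,0]
    - [0,0,0]
    - [0,0,0]
    - [0,0,0]
  fingers: 0

```text
time: 28.6
tcp_pos: [0.5006, 0.1015, 0.2046]
orientation: [-2.055, 2.367, -0.004]
contact_force: [-0.9, 0.3, -0.9]
grip_width: 0.0857
```

```bash
python3 -c "
from h import *
st();go((488,-411,205,-173))"
```

```text
28.6 tcp [500.6 101.5 204.6] yaw -98.08 tilt 0.4 F [-0.9  0.3 -0.9] grip 85.7 q [ 0.6  -0.21 -0.24  0.   -1.53 -0.74]
(488, -411, 205, -173) dp [0.5091, -0.0596, -0.0018] turn [-0.0028, 0.0069, 1.3076]
```

drive_tool:
  dp:
    - [0.509,-0.06,0]
    - [0.509,-0.06,0]
    - [0.509,-0.06,0]
    - [0.509,-0.06,0]
    - [0.509,-0.06,0]
    - [0.509,-0.06,0]
    - [0.509,-0.06,0]
    - [0.509,-0.06,0]
    - [0.509,-0.06,0]
    - [0.509,-0.06,0]
    - [0.509,-0.06,0]
    - [0.509,-0.06,0]
  turn:
    - [0,0,1.308]
    - [0,0,1.308]
    - [0,0,1.308]
    - [0,0,1.308]
    - [0,0,1.308]
    - [0,0,1.308]
    - [0,0,1.308]
    - [0,0,1.308]
    - [0,0,1.308]
    - [0,0,1.308]
    - [0,0,1.308]
    - [0,0,1.308]
  fingers: 0.4

```text
time: 30.1
tcp_pos: [0.4876, -0.4101, 0.2011]
orientation: [-0.194, 3.135, -0.001]
contact_force: [0.1, 0.3, 0.7]
grip_width: 0.0515
```

drive_tool:
  dp:
    - [0,0,0]
    - [0,0,0]
  turn:
    - [0,0,0]
    - [0,0,0]

```text
time: 30.35
tcp_pos: [0.4872, -0.4109, 0.2008]
orientation: [-0.192, 3.135, -0.0]
contact_force: [-0.7, -0.2, -0.3]
grip_width: 0.051
```

```bash
python3 - <<'E'
from h import *
st(); p,w=wrist("w7")
im=p["image"].astype(int); m=(im[...,0]>90)&(im[...,1]<60)&(im[...,2]<60)
n,l,s,c=cv2.connectedComponentsWithStats(m.astype(np.uint8))
for i in np.argsort(-s[1:,4])[:3]+1:
    P=w(mask(l==i),.013)[:,:2]; print(s[i],rect(P/1000), "xrange",P[:,0].min(),P[:,0].max())
    for a in range(int(P[:,0].min()),int(P[:,0].max()),15):
        q=P[(P[:,0]>=a)&(P[:,0]<a+15),1]; print(a+7,round((q.min()+q.max())/2,1),round(np.ptp(q)))
    break
E
```

```text
30.35 tcp [ 487.2 -410.9  200.8] yaw -172.98 tilt 0.03 F [-0.7 -0.2 -0.3] grip 51.0 q [-0.39  0.14  0.09  0.   -1.53 -1.06]
[ 518  236   62   70 3032] (array([ 503.4, -184.4]), array([88.8, 65.5]), 72.81) xrange 468.28731082464657 540.5414976092633
475 -187.9 73
490 -183.5 84
505 -180.8 81
520 -179.2 76
535 -176.2 54
```

View pics/w7.png

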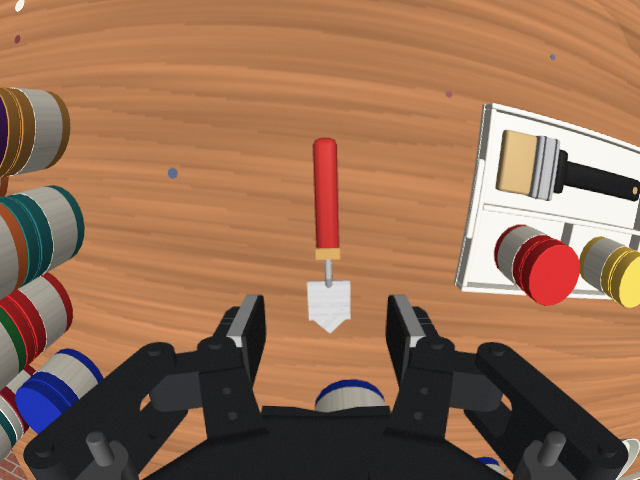

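The wrist view shows the whole knife: handle end at (325,138), ferrule at (328,253), blade point at (330,332).

```bash
python3 - <<'E'
from h import *
st(); p,w=wrist()
im=p["image"].astype(int); m=(im[...,0]>1.7*im[...,1])&(im[...,0]>1.7*im[...,2])&(im[...,0]>100); m[:,:290]=0; m[:,360:]=0; m[260:]=0; m[:120]=0
P=w(mask(m),.010)[:,:2]; print(len(P),rect(P/1000))
f=np.polyfit(P[:,0],P[:,1],1); print("yaw",np.degrees(np.arctan(f[0])),"y at 485",np.polyval(f,485),P[:,0].min(),P[:,0].max())
print(w([[325,138],[328,258],[330,332]],.008))
u=np.array([np.cos(np.arctan(f[0])),np.sin(np.arctan(f[0]))]); e=P[:,0].min(); g=np.array([e,np.polyval(f,e)])+u*72
print(g); a=np.degrees(np.arctan(f[0]))-180; go((*g,45,a),(*g,27,a))
E
```

```text
30.4 tcp [ 487.2 -411.   200.8] yaw -172.99 tilt 0.02 F [0.1 0.1 0.4] grip 51.3 q [-0.39  0.14  0.09  0.   -1.53 -1.06]
2592 (array([ 460.5, -414. ]), array([94.7, 20.2]), 8.71)
yaw 8.188585398107339 y at 485 -410.4900935549267 413.2045709263146 507.92193936071095
[[ 413.80382527 -420.62466812    8.        ]
 [ 517.02477259 -405.22415956    8.        ]
 [ 590.93587553 -393.97451643    8.        ]]
[ 484.47050401 -410.56628742]
(np.float64(484.47050400855096), np.float64(-410.56628741803513), 45, np.float64(-171.81141460189266)) dp [0.0025, 0.0009, 0.1557] turn [-0.0002, 0.0002, -0.0208]
(np.float64(484.47050400855096), np.float64(-410.56628741803513), 27, np.float64(-171.81141460189266)) dp [0.0025, 0.0009, 0.1737] turn [-0.0002, 0.0002, -0.0208]
```

drive_tool:
  dp:
    - [0.0025,0.001,0.05]
    - [0.0025,0.001,0.1]
    - [0.0025,0.001,0.14]
    - [0.0025,0.001,0.155]
    - [0.0025,0.001,0.155]
    - [0.0025,0.001,0.155]
  turn:
    - [0,0,-0.021]
    - [0,0,-0.021]
    - [0,0,-0.021]
    - [0,0,-0.021]
    - [0,0,-0.021]
    - [0,0,-0.021]
  fingers: 0.4

```text
time: 31.2
tcp_pos: [0.4855, -0.4114, 0.048]
orientation: [-0.224, 3.131, -0.004]
contact_force: [-0.3, -0.4, 0.9]
grip_width: 0.0512
```

drive_tool:
  dp:
    - [0,0,0.01]
    - [0,0,0.0185]
    - [0,0,0.0185]
    - [0,0,0.0185]
  turn:
    - [0,0,0]
    - [0,0,0]
    - [0,0,0]
    - [0,0,0]

```text
time: 31.7
tcp_pos: [0.4844, -0.4108, 0.0271]
orientation: [0.224, -3.133, 0.0]
contact_force: [1.2, -0.3, -0.8]
grip_width: 0.0511
```

drive_tool:
  dp:
    - [0,0,0]
    - [0,0,0]
    - [0,0,0]
    - [0,0,0]
    - [0,0,0]
  turn:
    - [0,0,0]
    - [0,0,0]
    - [0,0,0]
    - [0,0,0]
    - [0,0,0]
  fingers: 1
  squeeze: 50

```text
time: 32.33
tcp_pos: [0.4847, -0.4108, 0.0276]
orientation: [-0.224, 3.133, -0.001]
contact_force: [-0.4, 0.9, 3.8]
grip_width: 0.0183
```

```bash
python3 -c "
from h import *
st()"
```

```text
32.33 tcp [ 484.7 -410.8   27.6] yaw -171.81 tilt 0.05 F [-0.4  0.9  3.8] grip 18.3 q [-0.39  0.22 -0.14  0.   -1.21 -1.04]
```

drive_tool:
  dp:
    - [0,0,-0.04]
    - [0,0,-0.09]
    - [0,0,-0.13]
    - [0,0,-0.13]
  turn:
    - [0,0,0]
    - [0,0,0]
    - [0,0,0]
    - [0,0,0]

```text
time: 32.83
tcp_pos: [0.4856, -0.4116, 0.1612]
orientation: [-0.224, 3.128, -0.006]
contact_force: [-0.1, 0.7, -1.5]
grip_width: 0.0185
```

```bash
python3 -c "
from h import *
st();go((421.7,147,160,-98.2))"
```

```text
32.83 tcp [ 485.6 -411.6  161.2] yaw -171.81 tilt 0.38 F [-0.1  0.7 -1.5] grip 18.5 q [-0.39  0.14  0.02  0.   -1.45 -1.04]
(421.7, 147, 160, -98.2) dp [-0.0163, 0.562, -0.0011] turn [-0.0069, 0.0016, -1.2848]
```

drive_tool:
  dp:
    - [-0.016,0.562,0]
    - [-0.016,0.562,0]
    - [-0.016,0.562,0]
    - [-0.016,0.562,0]
    - [-0.016,0.562,0]
    - [-0.016,0.562,0]
    - [-0.016,0.562,0]
    - [-0.016,0.562,0]
    - [-0.016,0.562,0]
    - [-0.016,0.562,0]
    - [-0.016,0.562,0]
    - [-0.016,0.562,0]
  turn:
    - [0,0,-1.285]
    - [0,0,-1.285]
    - [0,0,-1.285]
    - [0,0,-1.285]
    - [0,0,-1.285]
    - [0,0,-1.285]
    - [0,0,-1.285]
    - [0,0,-1.285]
    - [0,0,-1.285]
    - [0,0,-1.285]
    - [0,0,-1.285]
    - [0,0,-1.285]

```text
time: 34.33
tcp_pos: [0.4203, 0.1468, 0.1565]
orientation: [2.054, -2.376, 0.0]
contact_force: [0.4, -0.9, -1.0]
grip_width: 0.0186
```

drive_tool:
  dp:
    - [0,0,0]
    - [0,0,0]
  turn:
    - [0,0,0]
    - [0,0,0]

```text
time: 34.58
tcp_pos: [0.4204, 0.1472, 0.157]
orientation: [-2.055, 2.376, -0.0]
contact_force: [0.3, -1.0, -0.8]
grip_width: 0.0182
```

```bash
python3 -c "
from h import *
st();go((421.7,147,37,-98.2)); wrist('w8')"
```

```text
34.58 tcp [420.4 147.2 157. ] yaw -98.28 tilt 0.01 F [ 0.3 -1.  -0.8] grip 18.2 q [ 0.79 -0.38 -0.46  0.   -1.49 -0.94]
(421.7, 147, 37, -98.2) dp [0.0, -0.0013, 0.12] turn [-0.0001, 0.0001, -0.0013]
```

View pics/w8.png

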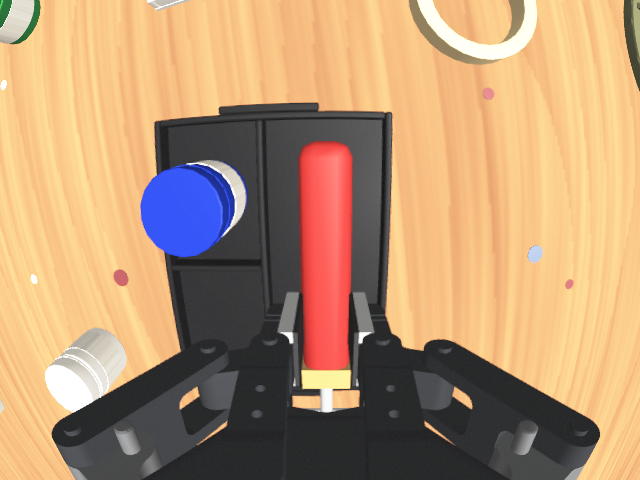

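The blue jar stands in its bay (lid at (187,210)) and the knife is aligned with the trough, so I lower it.

drive_tool:
  dp:
    - [0,-0.001,0.05]
    - [0,-0.001,0.09]
    - [0,-0.001,0.11]
    - [0,-0.001,0.117]
    - [0,-0.001,0.117]
    - [0,-0.001,0.117]
  turn:
    - [0,0,0]
    - [0,0,0]
    - [0,0,0]
    - [0,0,0]
    - [0,0,0]
    - [0,0,0]

```text
time: 35.38
tcp_pos: [0.4219, 0.1482, 0.0413]
orientation: [-2.056, 2.373, -0.0]
contact_force: [0.6, -0.6, -0.9]
grip_width: 0.0185
```

drive_tool:
  dp:
    - [0,0,0.004]
    - [0,0,0.008]
    - [0,0,0.008]
    - [0,0,0.008]
  turn:
    - [0,0,0]
    - [0,0,0]
    - [0,0,0]
    - [0,0,0]

```text
time: 35.88
tcp_pos: [0.4215, 0.1479, 0.0325]
orientation: [-2.057, 2.374, -0.001]
contact_force: [-1.7, -0.4, 4.5]
grip_width: 0.0182
```

Contact at the expected height; release a little, rise and move clear.

drive_tool:
  dp:
    - [0,0,0]
    - [0,0,0]
    - [0,0,0]
    - [0,0,0]
    - [0,0,-0.03]
    - [0,0,-0.08]
    - [0,0,-0.13]
    - [0,0,-0.18]
    - [0,0,-0.22]
    - [0,0,-0.22]
  turn:
    - [0,0,0]
    - [0,0,0]
    - [0,0,0]
    - [0,0,0]
    - [0,0,0]
    - [0,0,0]
    - [0,0,0]
    - [0,0,0]
    - [0,0,0]
    - [0,0,0]
  fingers: 0.5

```text
time: 37.12
tcp_pos: [0.4223, 0.1482, 0.2557]
orientation: [-2.053, 2.37, -0.001]
contact_force: [-0.4, 0.6, 0.1]
grip_width: 0.0423
```

drive_tool:
  dp:
    - [-0.27,0,0]
    - [-0.27,0,0]
    - [-0.27,0,0]
    - [-0.27,0,0]
    - [-0.27,0,0]
    - [-0.27,0,0]
  turn:
    - [0,0,0]
    - [0,0,0]
    - [0,0,0]
    - [0,0,0]
    - [0,0,0]
    - [0,0,0]

```text
time: 37.88
tcp_pos: [0.4592, 0.416, 0.2493]
orientation: [2.056, -2.37, 0.001]
contact_force: [0.1, -1.0, 0.8]
grip_width: 0.0426
```

```bash
python3 - <<'E'
from h import *
st()
for n in ("scene","side"):
    p=bot.read_camera(n); W=cloud(p); cv2.imwrite(f"pics/{n}9.png",p["image"][...,::-1])
    for t in ("jar_red","jar_yellow","jar_blue","jar_green","jar_white","brush","knife"):
        for d in bot.trace(t,p)[:3]:
            if d["conf"]<.4: continue
            P=W[cv2.erode(d["region"].astype(np.uint8),np.ones((3,3)))>0]; top=np.percentile(P[:,2],95)
            Q=P[P[:,2]>top-.005]; print(n,t,round(d["conf"],2),"top",round(top*1000,1),np.round(1000*np.median(Q,0)[:2]),rect(P) if "jar" not in t else "")
E
```

```text
37.88 tcp [459.2 416.  249.3] yaw -98.12 tilt 0.23 F [ 0.1 -1.   0.8] grip 42.6 q [ 1.06  0.1   0.14 -0.   -1.62 -1.2 ]
scene jar_red 0.7 top 79.1 [ 493. -221.] 
scene jar_yellow 0.81 top 79.2 [ 491. -111.] 
scene jar_yellow 0.49 top 74.2 [ 682. -110.] 
scene jar_blue 0.93 top 78.9 [503. 104.] 
scene jar_blue 0.83 top 106.6 [ 692. -357.] 
scene jar_blue 0.62 top 106.4 [ 819. -158.] 
scene jar_green 0.83 top 74.2 [ 682. -110.] 
scene jar_white 0.71 top 23.2 [ 472. -118.] 
scene jar_white 0.56 top 74.0 [662. 234.] 
scene jar_white 0.45 top 78.9 [504. 104.] 
scene brush 0.98 top 24.0 [ 408. -185.] (array([694.6,  99.8]), array([931.1, 135.2]), 42.94)
scene knife 0.75 top 22.7 [424. 139.] (array([720.2, 293.7]), array([723. , 145.8]), 22.94)
side jar_red 0.91 top 78.1 [ 489. -228.] 
side jar_yellow 0.94 top 77.9 [ 486. -118.] 
side jar_blue 0.83 top 77.6 [500.  95.] 
side jar_blue 0.68 top 104.9 [ 814. -167.] 
side jar_green 0.64 top 72.8 [ 677. -119.] 
side jar_white 0.73 top 72.6 [657. 224.] 
side brush 0.9 top 22.3 [ 405. -202.] (array([ 421.4, -372.8]), array([574.7,  54.8]), -83.95)
side knife 0.76 top 21.8 [420. 124.] (array([ 420.8, -204.5]), array([911.7,  40.6]), 88.81)
```

View pics/side9.png

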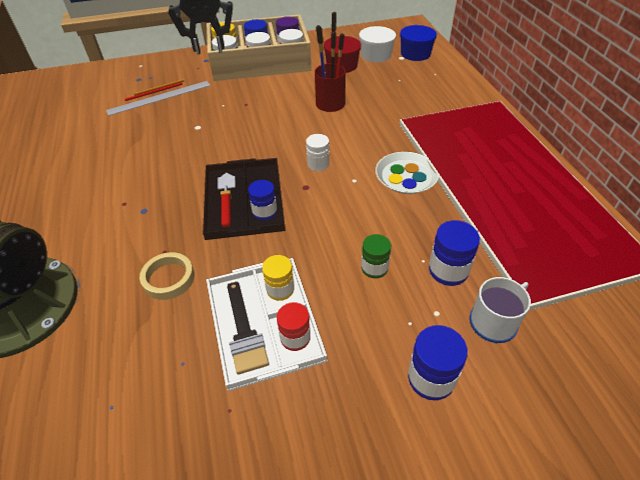

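View pics/scene9.png

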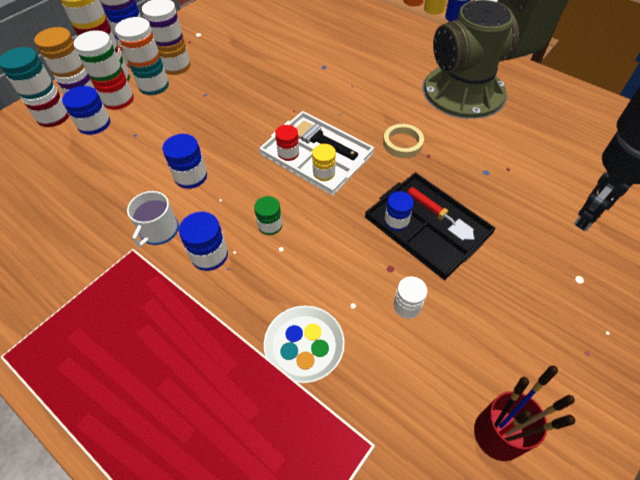

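Both views show finished kits: in the side view, white tray at (265,320) and black tray at (245,198). Green and white are unmoved and the arm is clear, so I hand in.

```bash
python3 -c "
from h import *
print(bot.job_done())"
```

```text
the job is handed in; nothing more can be done
None
```

I made up both kits and handed the job in at about 38 s of the 125 s allowed.

- **White tray:** the red jar, then the yellow jar, each in its own bay, then the wide brush in the trough.
- **Black tray:** the small blue jar (72 mm; the two larger look-alikes were left), then the painting knife in the trough.
- **Setting down:** everything was lowered until it touched, with under 10 N at the wrist, before I let go.

**Last checks:**
- The two fixed cameras put the three jar tops at 78–79 mm, which is a 72 mm jar standing on the 5 mm tray floor.
- The pictures show both tools lying flat in their troughs.
- The green and white jars read within 2 mm of where they started, and the arm was clear of everything.

**Disagreements:**
- The two cameras differed by up to about 9 mm in the jar positions because each is biased towards its own side, so I used the mean and the wrist camera.
- Some of the final network results were false or carried background points: a low-confidence yellow hit on the green jar, and white hits on the white tray and on the blue jar. The rectangle fits for both tools were also unusable. For those I relied on the pictures.

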